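# Shut and lock the chip box

## Robot

A 6-joint arm with a two-finger parallel gripper is mounted at the origin on the work surface. World frame = base frame: x ahead of the robot, y to its left, z up, the work surface at z = 0. Lengths are in m, angles in rad, forces in N, time in s.
With the tool pointing down it reaches from about 0.325 to 0.925 m from the base axis. Payload 3.1 kg.
Tool frame: the origin (TCP) lies at the very end of the fingers, on their centre line; the grasp point (between the pads) lies 19 mm behind it; z points along the fingers, y is the line along which they close (so a half turn about z gives the same grasp; the last joint's range is limited). The gripper opens to 85 mm and grips with 20 to 120 N. Pads are 22 mm wide; open, the fingers measure 114 mm over their backs; the gripper's body (76 mm by 85 mm) begins 54 mm behind the grasp point. The pads swing forward as they close: fully open they stand 13 mm farther back than shut.
Start: joints at [1.163, 0.217, 1.613, -0, 1.311, -0.112], TCP at [0.182, 0.598, 0.231] pointing down, gripper open.
Joint ranges: [-2.75, 2.75], [-0.78, 2.1], [0.31, 2.55], [-1.13, 4.27], [0.13, 2.63], [-2.58, 2.58]. Speed limits (rad/s): [2.79, 2.79, 3.14, 3.14, 3.14, 3.14].

## Interface

Orientations are given as a unit quaternion [x, y, z, w].
In Python, from bench import sense, cams, workorder gives the robot as it stands.
- The arm moves only by the tool drive_tool, never from a script. Its argument "plan" is a list of rows, each an object with "offset": the shift along the tool's x, y, z in mm, a list of three; "delta_rot": the turn, a rotation vector about the tool's x, y, z in units of 6 degrees (1.0 is 6 degrees), a list of three; "grip": the closure, from 0 (fully open) to 1 (shut). A call has exactly 10 rows; each row is the pose to reach, as a shift and turn from the pose commanded when the call began, along the tool's axes at that moment; what a row does not reach only later rows make up. A row lasts 1/12 s, in which the tool goes at most 41.7 mm and 7.16 degrees, less where a joint would pass 70% of its speed; a pose out of reach is approached as far as the arm can. A call with a gripper value outside its range is refused whole. The fingers move at their own pace and stop on an object; "force" is the grip in N (left out, the last holds). Time passes only in rows, so rows that repeat a pose let the fingers close, or fill a call up. It gives the time, the measured TCP pose, the force, the opening and the grip force at its end, in the units of the state.
- sense(): the state, without advancing time (a new reading comes with each control period).
- cams.read_camera(name): name is "scene" or "top"; returns a dict with "frame" (400x640x3 uint8, red, green, blue), "depth" (400x640 float32, m along the optical axis (not along the pixel's ray), 0 where there is no reading), "camera_matrix" (3x3 intrinsics, pixels), "extrinsics" (4x4, takes a point from world to camera coordinates). Camera axes: x right, y down, z forward; pixel columns grow to the right and rows downward; lengths in m; the calibration is good to about 2 mm. A picture is of the moment at which its call begins.
- workorder.job_done(): hands the job in; it is judged then, once.
The state is a dict: "time_s": time; "qpos": joint angles; "qd": joint speeds; "effort": joint torques, N m; "tool_pos": TCP position; "tool_rot": TCP orientation; "contact_force": force on the tool from outside, world axes, zero at the start; "torque": the same for the moment, N m; "gripper_width": finger opening in m; "grasp_force": force on a finger pad.
Only numpy, scipy, OpenCV 4.12 (cv2) and the standard library are available. Lean on these libraries where they do the work, as an engineer would, in place of code of your own. Each camera call takes 0.05 s, during which the arm holds its last target. There are 200 camera calls.

## Task

The spring-loaded lid of the plywood chip box stands ajar. Put a fingertip in the slot of the grey dial, press the lid fully down with it and, still pressing, turn the dial a quarter turn clockwise (seen from above) until it stops with its red end at the green mark, so that the lid stays locked down when you let go. Use only the outside of the fingertips: do not pull the lid open any further, and leave everything else on the bench where it is.

Things in the scene. Friction and masses are not known exactly. Their poses are not given: they have to be found in the camera images.
- dust_box: plywood chip box fixed to the bench, 260 (x) x 220 (y) x 120 mm high; origin at the centre of its underside, z up, front at -x. Its dark lid (255 x 224 x 12 mm) is hinged at the far upper edge, on a line along y at x = +120, z = 120 mm in the box's frame. A shelf 100 mm wide, 55 mm high, sticks out of its +y side, a round port out of its +x side.
- slot (a point): centre of the floor of the dial's finger slot, on the dial's axis. The round dial (grey, 104 mm across, 18 mm high) stands on the lid, 190 mm from the hinge line, at mid width. Slot right across it: 34 mm wide, 92 mm long inside the rim, 14 mm deep, open on top. The point turns with the dial: x along the slot to its red-dotted end, z out of the lid. Lid shut: 136 mm above the bench.
- dial (a joint): angle of the dial about its axis (rad), growing clockwise seen from above. 0: open, red end to the box's -y side (stop); 1.57: locked, red end to the box's front, -x (stop). It turns stiffly (0.1 N m) and stays where it is left; starts between 0 and 0.3.
- lid (a joint): opening angle of the lid (rad). 0: fully down (stop). A spring holds it up at about 0.14, and pressing it fully down takes about 6 N at the dial. Locked and let go it springs back to about 0.015 and stays there.
- glue_bottle: bystander: white square glue bottle 60 x 60 mm with a green nozzle, 190 mm high; origin under its centre
- toggle_clamp: bystander: loose steel toggle clamp with a red handle, 200 mm long, 90 mm high; origin under its base plate
- offcut_oak: bystander: oak offcut 120 x 45 x 30 mm; origin under its centre
- offcut_film: bystander: dark film-faced plywood offcut 60 x 90 x 21 mm; origin under its centre
- screwdriver: bystander: screwdriver lying on the bench along its x axis; origin under its middle
- screw_jar: bystander: jar 48 mm wide, 52 mm high, standing on the box's side shelf; origin under its centre
- spare_foot: bystander: red plastic clamp foot 36 mm wide, 34 mm high, standing on the box's side shelf; origin under its centre
- lock_mark (a point): centre of the green mark on the lid, in front of the dial (box's -x side), 59 mm from the dial's axis: the dial's red end points here when locked. (A white mark on the dial's -y side shows open.) Locking swings a tongue below a strike inside the box's front wall; turned with the lid up, the tongue lands on the strike and the lid cannot shut until the dial is turned back.

How it is judged:
By the outcome, as a careful person would: the job done as asked, in the order asked, and still so for the second after the job is handed in, with the robot touching nothing.
It also fails if it takes over 40 s, if anything falls off the work surface, if the arm or the gripper's body presses on something with over 40 N, if the wrist force passes 120 N, or if a joint passes its speed limit or range.

## Working session

There is one attempt and no reset: what is moved stays moved. The work goes in short steps, Python scripts to look and compute and a tool call to move; the robot and the scene stay as the last step left them, time stands still between calls to the robot, and variables do not carry over. Pictures are saved under pics/ and viewed, at most 10 in all, crops included, and the job is handed in when it is done.

Besides the shell and the picture viewer there is one more tool, called by a JSON object that holds its "fn" and its "kwargs". drive_tool: Moves the arm, as the interface text tells. Its arguments: {"type":"object","properties":{"plan":{"type":"array","items":{"type":"object","properties":{"offset":{"type":"array","items":{"type":"number"}},"delta_rot":{"type":"array","items":{"type":"number"}},"grip":{"type":"number"}}}},"force":{"type":"number"}},"required":["plan"]}

```bash
mkdir -p pics; cat > h.py <<'E'
import numpy as np, cv2
from bench import sense, cams, workorder
def shot(n,f):
    d=cams.read_camera(n); cv2.imwrite(f'pics/{f}.png',d['frame'][:,:,::-1]); np.savez(f'{f}.npz',**d); return d
def world(d):
    K=d['camera_matrix'];E=np.linalg.inv(d['extrinsics']);z=d['depth']
    v,u=np.mgrid[:400,:640]
    P=np.stack([(u-K[0,2])*z/K[0,0],(v-K[1,2])*z/K[1,1],z],-1)
    return P@E[:3,:3].T+E[:3,3]
E
python3 - <<'E'
from h import *
for n in('scene','top'):
    d=shot(n,n+'0'); print(n,np.linalg.inv(d['extrinsics'])[:3].round(3))
print(sense())
E
```

```text
scene [[ 0.142  0.753 -0.642  1.471]
 [ 0.99  -0.101  0.101 -0.175]
 [ 0.011 -0.65  -0.76   1.19 ]]
top [[ 0.06  -0.977  0.205  0.331]
 [-0.998 -0.059  0.009 -0.02 ]
 [ 0.003 -0.205 -0.979  1.188]]
{'time_s': 0.1, 'qpos': array([ 1.16281025e+00,  2.17716765e-01,  1.61476110e+00, -8.15327347e-06,
        1.31133221e+00, -1.12217779e-01]), 'qd': array([ 1.75113290e-03,  5.51413197e-05, -3.70278403e-03, -6.75025358e-04,
       -1.34251256e-03, -7.21580014e-04]), 'effort': array([-6.97339747e-04, -3.98072863e+01, -3.04972923e+01, -2.37831646e-04,
        4.20766737e-03, -1.04425993e-06]), 'tool_pos': array([0.18186937, 0.59718355, 0.23008183]), 'tool_rot': array([ 1.47344576e-01,  9.89084600e-01, -1.07242833e-03, -2.81329960e-04]), 'contact_force': array([-0.58210697, -0.35031434,  0.44327933]), 'torque': array([-0.01860522,  0.03750432, -0.04844724]), 'grasp_force': 0.0, 'gripper_width': 0.08517511590812864}
```

View pics/top0.png

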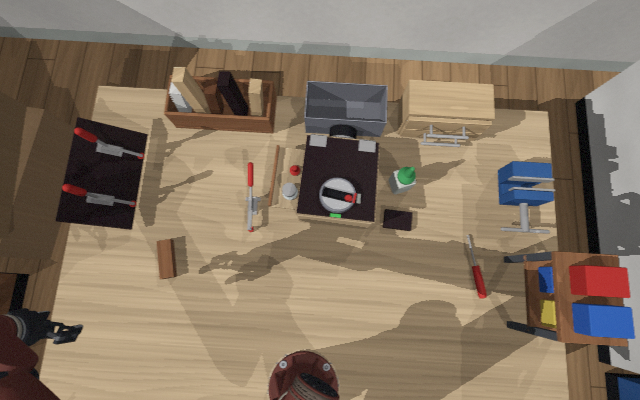

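View pics/scene0.png

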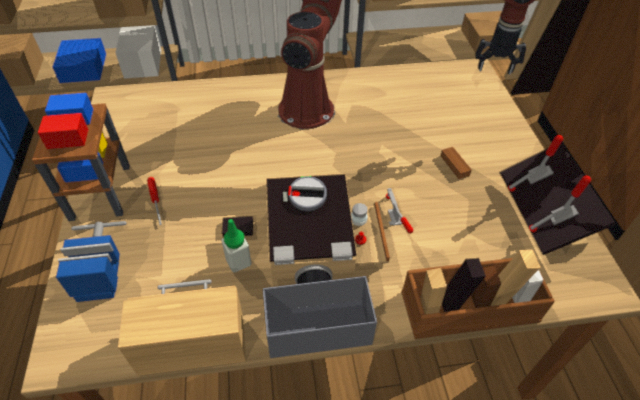

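The top view shows the lid at (340,175), the dial at (338,195) with its red end at (350,198), the green mark at (335,215) and the white mark at (359,198). In the scene view the dial is at (306,193).

```bash
python3 - <<'E'
from h import *
for n in('top0','scene0'):
    d=np.load(n+'.npz');P=world(d);f=d['frame'].astype(int);hsv=cv2.cvtColor(d['frame'],cv2.COLOR_RGB2HSV).astype(int)
    H,S,V=hsv[...,0],hsv[...,1],hsv[...,2]
    reg=(P[...,2]>.1)&(P[...,2]<.2)&(P[...,0]>.35)&(P[...,0]<.85)&(abs(P[...,1]+.05)<.2)
    for nm,m in dict(red=((H<8)|(H>172))&(S>150)&(V>90),green=(H>40)&(H<85)&(S>120)).items():
        m=m&reg; k,l,st,c=cv2.connectedComponentsWithStats(m.astype(np.uint8))
        for i in range(1,k):
            if st[i,4]>5: print(n,nm,c[i].round(1),st[i,4],np.median(P[l==i],0).round(4))
    dark=reg&(V<60)
    k,l,st,c=cv2.connectedComponentsWithStats(dark.astype(np.uint8))
    for i in range(1,k):
        if st[i,4]>40:
            Q=P[l==i]; A=np.c_[Q[:,:2],np.ones(len(Q))]
            p=np.linalg.lstsq(A,Q[:,2],rcond=None)[0]
            print(n,'dark',c[i].round(1),st[i,4],Q.mean(0).round(4),'plane',p.round(4),cv2.minAreaRect(Q[:,:2].astype(np.float32)*1000))
            if st[i,4]>1500:
                h=P[...,2]-(P[...,0]*p[0]+P[...,1]*p[1]+p[2])
                top=reg&(h>.011)&(h<.026)
                kk,ll,ss,cc=cv2.connectedComponentsWithStats(top.astype(np.uint8))
                for j in range(1,kk):
                    if ss[j,4]>60:
                        T=P[ll==j]; print('  ring',cc[j].round(1),ss[j,4],cv2.minEnclosingCircle(T[:,:2].astype(np.float32)*1000), np.median(T[:,2]))
E
```

```text
top0 red [354.4 197.6] 20 [ 0.5542 -0.1124  0.178 ]
top0 red [347.8 197.7] 43 [ 0.5547 -0.0961  0.1646]
top0 green [335. 215.] 40 [ 0.502  -0.0611  0.1681]
top0 dark [343.8 129.6] 128 [ 0.7885 -0.0777  0.1038] plane [ 0.0088 -0.0176  0.0955] ((789.1534423828125, -78.54068756103516), (49.8203010559082, 33.57050323486328), 87.74976348876953)
top0 dark [338.5 176.5] 4262 [ 0.6221 -0.0663  0.1501] plane [-0.1427  0.0089  0.2394] ((622.1436767578125, -66.89784240722656), (218.5640869140625, 251.10504150390625), 87.09911346435547)
  ring [337.6 194.6] 662 ((560.7532958984375, -65.54940795898438), 52.2810173034668) 0.17668022195452104
top0 dark [334.2 193.6] 208 [ 0.5654 -0.0559  0.1625] plane [-0.1588  0.0142  0.2531] ((563.4849243164062, -63.722938537597656), (85.59236145019531, 26.918407440185547), 79.08080291748047)
scene0 red [292.8 191.8] 64 [ 0.5561 -0.1041  0.1657]
scene0 dark [309.5 219.9] 4818 [ 0.6406 -0.0691  0.1475] plane [-0.144   0.0071  0.2403] ((626.7774658203125, -68.12417602539062), (218.96624755859375, 251.8762664794922), 86.8389663696289)
  ring [306.7 192.2] 677 ((564.5315551757812, -65.34479522705078), 53.44383239746094) 0.1750690098473715
scene0 dark [310.8 192.4] 156 [ 0.5592 -0.0548  0.1635] plane [-0.0118 -0.0231  0.1688] ((557.67919921875, -62.554710388183594), (83.64460754394531, 28.18124008178711), 79.41044616699219)
scene0 dark [313.6 275.6] 171 [ 0.7895 -0.0783  0.104 ] plane [0.0292 0.0012 0.081 ] ((788.63525390625, -78.43150329589844), (37.13633728027344, 45.811954498291016), 5.588730335235596)
```

```bash
python3 - <<'E'
import cv2
a=cv2.imread('pics/top0.png')[120:235,270:430];b=cv2.imread('pics/scene0.png')[165:280,230:390]
cv2.imwrite('pics/c1.png',cv2.resize(cv2.vconcat([a,b]),None,fx=2.6*1,fy=2.6,interpolation=cv2.INTER_CUBIC))
E
```

```text
(no output)
```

View pics/c1.png

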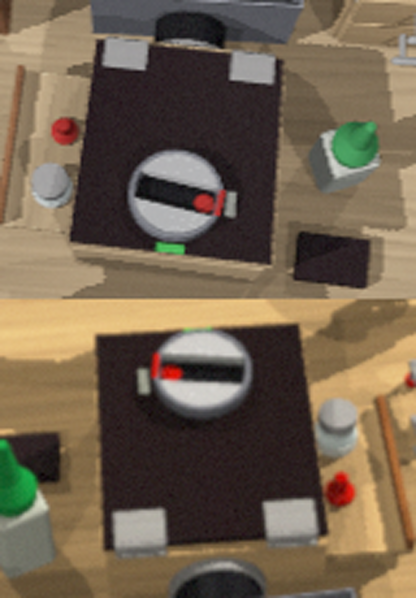

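The crops agree: the slot runs about 8° clockwise of the open position, with its red end toward -y, next to the white mark. From the depth data:

- **Box yaw:** about -3.1°.
- **Lid angle:** 0.143 rad.
- **Slot floor:** about (0.5605, -0.0655, 0.163), which matches the 0.163 predicted for that lid angle. With the lid shut it should be near (0.556, -0.065, 0.136).

I'll half close the gripper and lay both fingertips along the slot, about 74 mm over their backs. Then I press and turn the wrist.

{"fn": "drive_tool", "kwargs": {"plan": [{"offset": [-28, -26, 0], "delta_rot": [0, 0, 0], "grip": 0.47}, {"offset": [-56, -52, 0], "delta_rot": [0, 0, 0], "grip": 0.47}, {"offset": [-84, -78, 0], "delta_rot": [0, 0, 0], "grip": 0.47}, {"offset": [-112, -105, 0], "delta_rot": [0, 0, 0], "grip": 0.47}, {"offset": [-140, -131, 0], "delta_rot": [0, 0, 0], "grip": 0.47}, {"offset": [-168, -158, 0], "delta_rot": [0, 0, 0], "grip": 0.47}, {"offset": [-196, -184, 0], "delta_rot": [0, 0, 0], "grip": 0.47}, {"offset": [-224, -210, 0], "delta_rot": [0, 0, 0], "grip": 0.47}, {"offset": [-252, -236, 0], "delta_rot": [0, 0, 0], "grip": 0.47}, {"offset": [-280, -262, 0], "delta_rot": [0, 0, 0], "grip": 0.47}]}}

```text
time_s: 0.93
tool_pos: [0.3738, 0.2638, 0.2309]
tool_rot: [0.147, 0.989, -0.0, -0.0]
contact_force: [0.1, 0.1, 0.1]
gripper_width: 0.0455
grasp_force: 0.0
```

{"fn": "drive_tool", "kwargs": {"plan": [{"offset": [-28, -26, 0], "delta_rot": [0, 0, 0], "grip": 0.47}, {"offset": [-56, -52, 0], "delta_rot": [0, 0, 0], "grip": 0.47}, {"offset": [-84, -78, 0], "delta_rot": [0, 0, 0], "grip": 0.47}, {"offset": [-112, -105, 0], "delta_rot": [0, 0, 0], "grip": 0.47}, {"offset": [-140, -131, 0], "delta_rot": [0, 0, 0], "grip": 0.47}, {"offset": [-168, -158, 0], "delta_rot": [0, 0, -0.5], "grip": 0.47}, {"offset": [-196, -184, 0], "delta_rot": [0, 0, -1], "grip": 0.47}, {"offset": [-224, -210, 0], "delta_rot": [0, 0, -1], "grip": 0.47}, {"offset": [-252, -236, 0], "delta_rot": [0, 0, -1], "grip": 0.47}, {"offset": [-275, -262, 0], "delta_rot": [0, 0, -1], "grip": 0.47}]}}

```text
time_s: 1.77
tool_pos: [0.5611, -0.0672, 0.2308]
tool_rot: [0.096, 0.995, 0.0, -0.0]
contact_force: [-0.1, -0.3, -0.3]
gripper_width: 0.0454
grasp_force: 0.0
```

```bash
cat >> h.py <<'E'
from scipy.spatial.transform import Rotation as Rn
def st(target=None):
    s=sense();R=Rn.from_quat(s['tool_rot']).as_matrix()
    print('t',s['time_s'],'p',s['tool_pos'].round(4),'yaw_y',np.degrees(np.arctan2(R[1,1],R[0,1])).round(2),'z',R[:,2].round(3),'F',s['contact_force'].round(1),'T',s['torque'].round(2),'w',round(s['gripper_width'],4),'q',s['qpos'].round(2))
    if target is not None: print('off mm',((np.array(target)-s['tool_pos'])@R*1000).round(1))
E
python3 -c "
from h import *
st([.5605,-.0655,.18])
a=shot('top','top1');b=shot('scene','scene1')
cv2.imwrite('pics/c2.png',cv2.resize(cv2.hconcat([a['frame'][120:270,270:420],b['frame'][100:250,230:380]])[:,:,::-1],None,fx=2.6,fy=2.6,interpolation=cv2.INTER_CUBIC))
"
```

```text
t 1.7667 p [ 0.5611 -0.0672  0.2308] yaw_y 79.02 z [-0.  0. -1.] F [-0.1 -0.3 -0.3] T [ 0.01 -0.03 -0.03] w 0.0454 q [-0.24  0.09  1.76  0.    1.29 -1.62]
off mm [ 0.9  1.6 50.8]
```

View pics/c2.png

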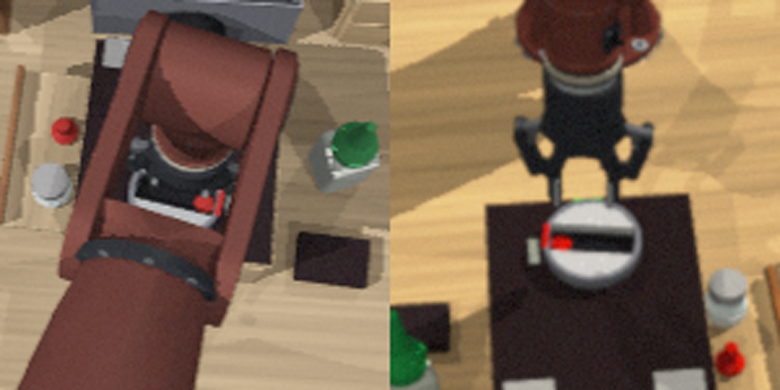

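Both fingertips hang over the slot, lined up with it. I'll lower them until they touch.

{"fn": "drive_tool", "kwargs": {"plan": [{"offset": [1, 2, 12], "delta_rot": [0, 0, 0], "grip": 0.47}, {"offset": [1, 2, 24], "delta_rot": [0, 0, 0], "grip": 0.47}, {"offset": [1, 2, 36], "delta_rot": [0, 0, 0], "grip": 0.47}, {"offset": [1, 2, 48], "delta_rot": [0, 0, 0], "grip": 0.47}, {"offset": [1, 2, 54], "delta_rot": [0, 0, 0], "grip": 0.47}, {"offset": [1, 2, 58], "delta_rot": [0, 0, 0], "grip": 0.47}, {"offset": [1, 2, 62], "delta_rot": [0, 0, 0], "grip": 0.47}, {"offset": [1, 2, 65], "delta_rot": [0, 0, 0], "grip": 0.47}, {"offset": [1, 2, 67], "delta_rot": [0, 0, 0], "grip": 0.47}, {"offset": [1, 2, 67], "delta_rot": [0, 0, 0], "grip": 0.47}]}}

```text
time_s: 2.7
tool_pos: [0.5598, -0.063, 0.1642]
tool_rot: [0.095, 0.995, -0.0, 0.0]
contact_force: [-0.5, -0.2, -0.6]
gripper_width: 0.0454
grasp_force: 0.0
```

```bash
python3 -c "
from h import *
st([.5563,-.0651,.13])
b=shot('scene','scene2')
cv2.imwrite('pics/c3.png',cv2.resize(b['frame'][130:250,230:390][:,:,::-1],None,fx=4,fy=4,interpolation=cv2.INTER_CUBIC))
"
```

```text
t 2.7 p [ 0.5598 -0.063   0.1642] yaw_y 79.05 z [ 0. -0. -1.] F [-0.5 -0.2 -0.6] T [ 0.06 -0.   -0.04] w 0.0454 q [-0.24  0.15  1.82 -0.    1.17 -1.62]
off mm [ 3.  -2.7 34.2]
```

View pics/c3.png

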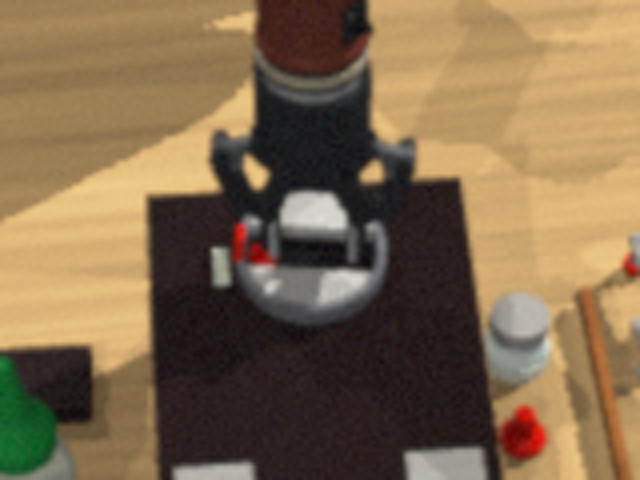

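The fingertips are inside the slot and not pressing yet. I'll press down and follow the lid's arc.

{"fn": "drive_tool", "kwargs": {"plan": [{"offset": [0, -2, 4], "delta_rot": [0, 0, 0], "grip": 0.47}, {"offset": [1, -2, 8], "delta_rot": [0, 0, 0], "grip": 0.47}, {"offset": [2, -2, 12], "delta_rot": [0, 0, 0], "grip": 0.47}, {"offset": [2, -2, 16], "delta_rot": [0, 0, 0], "grip": 0.47}, {"offset": [3, -2, 20], "delta_rot": [0, 0, 0], "grip": 0.47}, {"offset": [3, -2, 23], "delta_rot": [0, 0, 0], "grip": 0.47}, {"offset": [3, -2, 26], "delta_rot": [0, 0, 0], "grip": 0.47}, {"offset": [3, -2, 28], "delta_rot": [0, 0, 0], "grip": 0.47}, {"offset": [3, -2, 29], "delta_rot": [0, 0, 0], "grip": 0.47}, {"offset": [3, -2, 29], "delta_rot": [0, 0, 0], "grip": 0.47}]}}

```text
time_s: 3.58
tool_pos: [0.5563, -0.0649, 0.1354]
tool_rot: [0.095, 0.995, -0.001, -0.0]
contact_force: [-0.1, -2.7, 6.4]
gripper_width: 0.0451
grasp_force: 2.5
```

```bash
python3 -c "
from h import *
st([.5563,-.0651,.13])
"
```

```text
t 3.5833 p [ 0.5563 -0.0649  0.1354] yaw_y 79.06 z [-0.    -0.001 -1.   ] F [-0.1 -2.7  6.4] T [-0.36  0.12  0.04] w 0.0451 q [-0.24  0.18  1.85 -0.    1.11 -1.62]
off mm [-0.  -0.1  5.4]
```

{"fn": "drive_tool", "kwargs": {"plan": [{"offset": [0, 0, 1], "delta_rot": [0, 0, 0], "grip": 0.47}, {"offset": [0, 0, 2], "delta_rot": [0, 0, 0], "grip": 0.47}, {"offset": [0, 0, 3], "delta_rot": [0, 0, 0], "grip": 0.47}, {"offset": [0, 0, 3], "delta_rot": [0, 0, 0], "grip": 0.47}, {"offset": [0, 0, 4], "delta_rot": [0, 0, 0], "grip": 0.47}, {"offset": [0, 0, 4], "delta_rot": [0, 0, 0], "grip": 0.47}, {"offset": [0, 0, 4], "delta_rot": [0, 0, 0], "grip": 0.47}, {"offset": [0, 0, 4], "delta_rot": [0, 0, 0], "grip": 0.47}, {"offset": [0, 0, 4], "delta_rot": [0, 0, 0], "grip": 0.47}, {"offset": [0, 0, 4], "delta_rot": [0, 0, 0], "grip": 0.47}]}}

```text
time_s: 4.42
tool_pos: [0.5562, -0.0649, 0.1336]
tool_rot: [0.095, 0.995, -0.001, -0.001]
contact_force: [-5.1, -1.3, 14.2]
gripper_width: 0.0453
grasp_force: 7.2
```

```bash
python3 -c "
from h import *
st([.5563,-.0651,.13])
"
```

```text
t 4.4167 p [ 0.5562 -0.0649  0.1336] yaw_y 79.06 z [-0.001 -0.001 -1.   ] F [-5.1 -1.3 14.2] T [-0.26  0.92  0.03] w 0.0453 q [-0.24  0.19  1.85 -0.    1.11 -1.62]
off mm [-0.1 -0.1  3.6]
```

```bash
cat >> h.py <<'E'
def lid(f):
    d=shot('scene',f);P=world(d);V=d['frame'].max(-1)
    m=(V<60)&(P[...,0]>.6)&(P[...,0]<.7)&(abs(P[...,1]+.07)<.1)&(P[...,2]>.11)&(P[...,2]<.18)
    Q=P[m];p=np.linalg.lstsq(np.c_[Q[:,:2],np.ones(len(Q))],Q[:,2],rcond=None)[0]
    print('lid slope',p[:2].round(3),'z at x=.65',Q[abs(Q[:,0]-.65)<.01][:,2].mean().round(4),m.sum()); return d
E
python3 -c "
from h import *
lid('scene3')"
```

```text
lid slope [0.001 0.001] z at x=.65 0.1321 2142
```

The lid is flat (slope 0.001) and its top is at 132 mm, so it is fully down. Still pressing, I'll turn clockwise.

{"fn": "drive_tool", "kwargs": {"plan": [{"offset": [0, 0, 0], "delta_rot": [0, 0, 0.7], "grip": 0.47}, {"offset": [0, 0, 0], "delta_rot": [0, 0, 1.4], "grip": 0.47}, {"offset": [0, 0, 0], "delta_rot": [0, 0, 2.1], "grip": 0.47}, {"offset": [0, 0, 0], "delta_rot": [0, 0, 2.8], "grip": 0.47}, {"offset": [0, 0, 0], "delta_rot": [0, 0, 3.5], "grip": 0.47}, {"offset": [0, 0, 0], "delta_rot": [0, 0, 4.2], "grip": 0.47}, {"offset": [0, 0, 0], "delta_rot": [0, 0, 4.9], "grip": 0.47}, {"offset": [0, 0, 0], "delta_rot": [0, 0, 5.6], "grip": 0.47}, {"offset": [0, 0, 0], "delta_rot": [0, 0, 6.3], "grip": 0.47}, {"offset": [0, 0, 0], "delta_rot": [0, 0, 7], "grip": 0.47}]}}

```text
time_s: 5.3
tool_pos: [0.5565, -0.0643, 0.1336]
tool_rot: [0.447, 0.894, -0.0, -0.0]
contact_force: [-4.3, 0.6, 15.2]
gripper_width: 0.0449
grasp_force: 7.1
```

```bash
python3 -c "
from h import *
st([.5563,-.0651,.1314])
lid('scene4')"
```

```text
t 5.3 p [ 0.5565 -0.0643  0.1336] yaw_y 36.87 z [-0.001  0.    -1.   ] F [-4.3  0.6 15.2] T [-0.    0.71  0.1 ] w 0.0449 q [-0.24  0.19  1.85  0.    1.11 -0.88]
off mm [-0.5 -0.6  2.2]
lid slope [0.004 0.   ] z at x=.65 0.1321 2156
```

{"fn": "drive_tool", "kwargs": {"plan": [{"offset": [0, 0, 0], "delta_rot": [0, 0, 0.7], "grip": 0.47}, {"offset": [0, 0, 0], "delta_rot": [0, 0, 1.4], "grip": 0.47}, {"offset": [0, 0, 0], "delta_rot": [0, 0, 2.1], "grip": 0.47}, {"offset": [0, 0, 0], "delta_rot": [0, 0, 2.8], "grip": 0.47}, {"offset": [0, 0, 0], "delta_rot": [0, 0, 3.5], "grip": 0.47}, {"offset": [0, 0, 0], "delta_rot": [0, 0, 4.2], "grip": 0.47}, {"offset": [0, 0, 0], "delta_rot": [0, 0, 4.9], "grip": 0.47}, {"offset": [0, 0, 0], "delta_rot": [0, 0, 5.6], "grip": 0.47}, {"offset": [0, 0, 0], "delta_rot": [0, 0, 6.3], "grip": 0.47}, {"offset": [0, 0, 0], "delta_rot": [0, 0, 7], "grip": 0.47}]}}

```text
time_s: 6.18
tool_pos: [0.5572, -0.0642, 0.1337]
tool_rot: [0.738, 0.675, 0.001, 0.0]
contact_force: [-2.5, -0.4, 12.5]
gripper_width: 0.0449
grasp_force: 5.9
```

```bash
python3 -c "
from h import *
st([.5563,-.0651,.1314])
b=lid('scene5')
cv2.imwrite('pics/c4.png',cv2.resize(b['frame'][130:250,230:390][:,:,::-1],None,fx=4,fy=4,interpolation=cv2.INTER_CUBIC))
"
```

```text
t 6.1833 p [ 0.5572 -0.0642  0.1337] yaw_y -5.12 z [ 0.001  0.    -1.   ] F [-2.5 -0.4 12.5] T [-0.12  0.42  0.16] w 0.0449 q [-0.24  0.19  1.85  0.    1.11 -0.15]
off mm [-1.  -0.8  2.3]
lid slope [ 0.002 -0.   ] z at x=.65 0.1322 2131
```

View pics/c4.png

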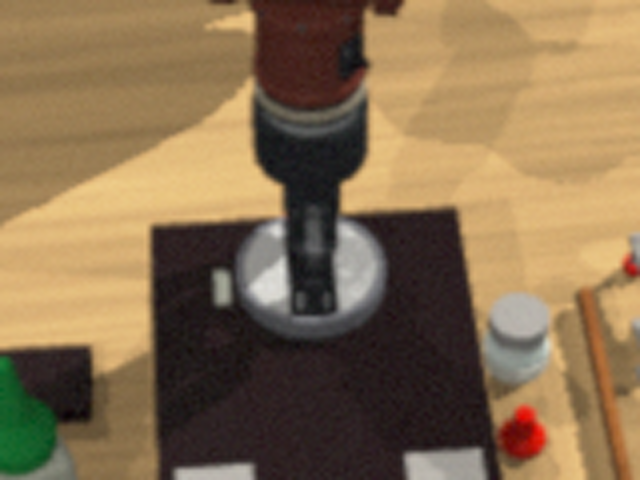

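The lid is still down and the slot points nearly at the front. I'll keep turning gently to the stop, taking up the play.

{"fn": "drive_tool", "kwargs": {"plan": [{"offset": [0, 0, 0], "delta_rot": [0, 0, 0.3], "grip": 0.47}, {"offset": [0, 0, 0], "delta_rot": [0, 0, 0.5], "grip": 0.47}, {"offset": [0, 0, 0], "delta_rot": [0, 0, 0.7], "grip": 0.47}, {"offset": [0, 0, 0], "delta_rot": [0, 0, 0.9], "grip": 0.47}, {"offset": [0, 0, 0], "delta_rot": [0, 0, 1.1], "grip": 0.47}, {"offset": [0, 0, 0], "delta_rot": [0, 0, 1.3], "grip": 0.47}, {"offset": [0, 0, 0], "delta_rot": [0, 0, 1.4], "grip": 0.47}, {"offset": [0, 0, 0], "delta_rot": [0, 0, 1.5], "grip": 0.47}, {"offset": [0, 0, 0], "delta_rot": [0, 0, 1.5], "grip": 0.47}, {"offset": [0, 0, 0], "delta_rot": [0, 0, 1.5], "grip": 0.47}]}}

```text
time_s: 7.07
tool_pos: [0.5576, -0.0654, 0.1337]
tool_rot: [0.788, 0.616, 0.0, 0.001]
contact_force: [-1.1, -2.9, 11.4]
gripper_width: 0.0456
grasp_force: 5.7
```

```bash
python3 -c "
from h import *
st()"
```

```text
t 7.0667 p [ 0.5576 -0.0654  0.1337] yaw_y -13.93 z [ 0.002 -0.002 -1.   ] F [-1.1 -2.9 11.4] T [-0.41  0.44  0.08] w 0.0456 q [-0.24  0.19  1.85 -0.    1.11  0.  ]
```

{"fn": "drive_tool", "kwargs": {"plan": [{"offset": [0, 0, 0], "delta_rot": [0, 0, 0.2], "grip": 0.47}, {"offset": [0, 0, 0], "delta_rot": [0, 0, 0.4], "grip": 0.47}, {"offset": [0, 0, 0], "delta_rot": [0, 0, 0.5], "grip": 0.47}, {"offset": [0, 0, 0], "delta_rot": [0, 0, 0.6], "grip": 0.47}, {"offset": [0, 0, 0], "delta_rot": [0, 0, 0.7], "grip": 0.47}, {"offset": [0, 0, 0], "delta_rot": [0, 0, 0.8], "grip": 0.47}, {"offset": [0, 0, 0], "delta_rot": [0, 0, 0.9], "grip": 0.47}, {"offset": [0, 0, 0], "delta_rot": [0, 0, 1], "grip": 0.47}, {"offset": [0, 0, 0], "delta_rot": [0, 0, 1], "grip": 0.47}, {"offset": [0, 0, 0], "delta_rot": [0, 0, 1], "grip": 0.47}]}}

```text
time_s: 7.9
tool_pos: [0.5579, -0.065, 0.1337]
tool_rot: [0.815, 0.579, -0.0, 0.002]
contact_force: [-0.5, -1.7, 10.6]
gripper_width: 0.0453
grasp_force: 43.1
```

```bash
python3 -c "
from h import *
st()
a=shot('top','top6');b=lid('scene6')
cv2.imwrite('pics/c5.png',cv2.resize(cv2.hconcat([a['frame'][150:250,290:390],b['frame'][150:250,260:360]])[:,:,::-1],None,fx=4,fy=4,interpolation=cv2.INTER_CUBIC))
"
```

```text
t 7.9 p [ 0.5579 -0.065   0.1337] yaw_y -19.23 z [ 0.003 -0.004 -1.   ] F [-0.5 -1.7 10.6] T [-0.06  0.27  2.84] w 0.0453 q [-0.24  0.19  1.85 -0.    1.11  0.1 ]
lid slope [-0.001 -0.001] z at x=.65 0.1321 2149
```

View pics/c5.png

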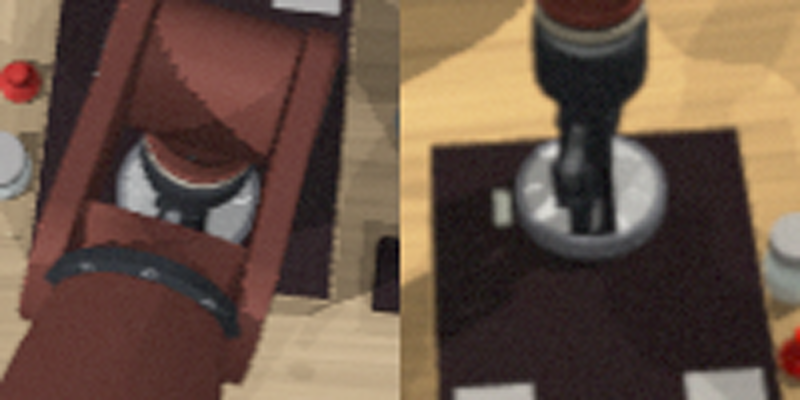

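The torque jumped to 2.8 N m, so the dial is at its stop with the lid flat. I'll turn back within the play to unload it, then lift straight up.

{"fn": "drive_tool", "kwargs": {"plan": [{"offset": [0, 0, 0], "delta_rot": [0, 0, -0.5], "grip": 0.47}, {"offset": [0, 0, 0], "delta_rot": [0, 0, -1], "grip": 0.47}, {"offset": [0, 0, 0], "delta_rot": [0, 0, -1.5], "grip": 0.47}, {"offset": [0, 0, 0], "delta_rot": [0, 0, -2], "grip": 0.47}, {"offset": [0, 0, 0], "delta_rot": [0, 0, -2.2], "grip": 0.47}, {"offset": [0, 0, -2], "delta_rot": [0, 0, -2.2], "grip": 0.47}, {"offset": [0, 0, -4], "delta_rot": [0, 0, -2.2], "grip": 0.47}, {"offset": [0, 0, -7], "delta_rot": [0, 0, -2.2], "grip": 0.47}, {"offset": [0, 0, -10], "delta_rot": [0, 0, -2.2], "grip": 0.47}, {"offset": [0, 0, -14], "delta_rot": [0, 0, -2.2], "grip": 0.47}]}}

```text
time_s: 8.83
tool_pos: [0.5545, -0.0639, 0.1437]
tool_rot: [0.747, 0.664, -0.001, -0.002]
contact_force: [-0.2, 0.6, 0.2]
gripper_width: 0.0453
grasp_force: 0.0
```

```bash
python3 -c "
from h import *
st();lid('scene7')"
```

```text
t 8.8333 p [ 0.5545 -0.0639  0.1437] yaw_y -6.75 z [-0.005  0.001 -1.   ] F [-0.2  0.6  0.2] T [ 0.07 -0.02  0.02] w 0.0453 q [-0.24  0.17  1.84 -0.    1.13 -0.12]
lid slope [-0.014  0.001] z at x=.65 0.1334 2152
```

Lid slope is now 0.014 with no load, so it is latched. I'll retreat up and back toward the robot so the arm clears the view.

{"fn": "drive_tool", "kwargs": {"plan": [{"offset": [0, 0, -10], "delta_rot": [0, 0, 0], "grip": 0.47}, {"offset": [0, 0, -20], "delta_rot": [0, 0, 0], "grip": 0.47}, {"offset": [0, 0, -30], "delta_rot": [0, 0, 0], "grip": 0.47}, {"offset": [0, 0, -45], "delta_rot": [0, 0, 0], "grip": 0.47}, {"offset": [0, 0, -65], "delta_rot": [0, 0, 0], "grip": 0.47}, {"offset": [0, -25, -85], "delta_rot": [0, 0, 0], "grip": 0.47}, {"offset": [0, -55, -105], "delta_rot": [0, 0, 0], "grip": 0.47}, {"offset": [0, -85, -120], "delta_rot": [0, 0, 0], "grip": 0.47}, {"offset": [0, -110, -120], "delta_rot": [0, 0, 0], "grip": 0.47}, {"offset": [0, -130, -120], "delta_rot": [0, 0, 0], "grip": 0.47}]}}

```text
time_s: 9.72
tool_pos: [0.4267, -0.0491, 0.2681]
tool_rot: [0.747, 0.664, 0.001, 0.002]
contact_force: [-0.3, -0.5, 0.6]
gripper_width: 0.0453
grasp_force: 0.0
```

```bash
python3 -c "
from h import *
st();b=lid('scene8')
cv2.imwrite('pics/c6.png',cv2.resize(b['frame'][130:290,210:430][:,:,::-1],None,fx=3.5,fy=3.5,interpolation=cv2.INTER_CUBIC))
"
```

```text
t 9.7167 p [ 0.4267 -0.0491  0.2681] yaw_y -6.74 z [ 0.004 -0.001 -1.   ] F [-0.3 -0.5  0.6] T [ 0.04 -0.02  0.05] w 0.0453 q [-0.28 -0.26  2.01 -0.    1.38 -0.16]
lid slope [-0.017  0.001] z at x=.65 0.1334 2163
```

View pics/c6.png

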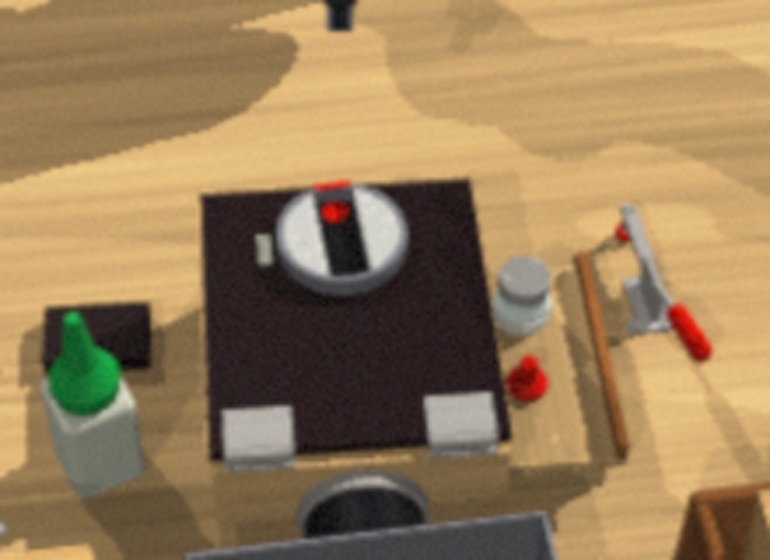

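```bash
python3 - <<'E'
from h import *
shot('top','top8')
for n in('top8','scene8','top0','scene0'):
    d=np.load(n+'.npz');P=world(d);hsv=cv2.cvtColor(d['frame'],cv2.COLOR_RGB2HSV).astype(int);H,S,V=hsv[...,0],hsv[...,1],hsv[...,2]
    c=np.array([.5563,-.0651]) if '8' in n else np.array([.5605,-.0655])
    r=np.hypot(P[...,0]-c[0],P[...,1]-c[1])
    zz=P[...,2]>.1
    red=zz&(r<.056)&((H<8)|(H>172))&(S>150)&(V>90)
    slot=zz&(r<.042)&((V<70)|red)
    ring=zz&(r<.058)&(V>100)&(S<60)
    gr=zz&(r<.08)&(H>40)&(H<85)&(S>120)
    Q=P[slot][:,:2].astype(np.float32)
    u,s,vt=np.linalg.svd(Q-Q.mean(0)); a=np.degrees(np.arctan2(vt[0,1],vt[0,0]))
    print(n,'red',P[red].mean(0).round(4),'slot ctr',Q.mean(0).round(4),'axis',a.round(1),len(Q),'ring',cv2.minEnclosingCircle(P[ring][:,:2].astype(np.float32)*1000),'green',P[gr].mean(0).round(4) if gr.any() else None,gr.sum())
E
```

```text
top8 red [nan nan nan] slot ctr [ 0.5777 -0.0639] axis -169.6 132 ring ((568.6678466796875, -71.09426879882812), 54.67877197265625) green None 0
scene8 red [ 0.5234 -0.0663  0.1437] slot ctr [ 0.5556 -0.0635] axis 1.3 201 ring ((559.7193603515625, -67.73353576660156), 54.54568862915039) green None 0
top0 red [ 0.5545 -0.1012  0.1689] slot ctr [ 0.563  -0.0648] axis -100.8 244 ring ((563.6487426757812, -67.59132385253906), 55.711692810058594) green [ 0.502  -0.061   0.1681] 40
scene0 red [ 0.5555 -0.1038  0.1692] slot ctr [ 0.5579 -0.0647] axis 79.8 202 ring ((560.1129150390625, -66.35318756103516), 56.99801254272461) green None 0<stdin>:14: RuntimeWarning: Mean of empty slice.
  ret = um.true_divide(
```

The dial reads about 5° short of locked. The fingers were still pressing when I turned back, so friction probably dragged it along. I'll go back in, press, turn to the stop again, and this time lift before turning back.

{"fn": "drive_tool", "kwargs": {"plan": [{"offset": [0, 30, 0], "delta_rot": [0, 0, 0], "grip": 0.47}, {"offset": [0, 60, 0], "delta_rot": [0, 0, 0], "grip": 0.47}, {"offset": [0, 90, 5], "delta_rot": [0, 0, 0], "grip": 0.47}, {"offset": [0, 115, 20], "delta_rot": [0, 0, 0], "grip": 0.47}, {"offset": [0, 130, 45], "delta_rot": [0, 0, 0], "grip": 0.47}, {"offset": [-1, 130, 75], "delta_rot": [0, 0, 0], "grip": 0.47}, {"offset": [-1, 130, 95], "delta_rot": [0, 0, 0], "grip": 0.47}, {"offset": [-1, 130, 105], "delta_rot": [0, 0, 0], "grip": 0.47}, {"offset": [-1, 130, 115], "delta_rot": [0, 0, 0], "grip": 0.47}, {"offset": [-1, 130, 122], "delta_rot": [0, 0, 0], "grip": 0.47}]}}

```text
time_s: 10.65
tool_pos: [0.5569, -0.0655, 0.1431]
tool_rot: [0.747, 0.664, 0.0, 0.0]
contact_force: [-0.3, 0.8, -0.2]
gripper_width: 0.0452
grasp_force: 0.0
```

```bash
python3 -c "
from h import *
st([.5563,-.0651,.132])"
```

```text
t 10.65 p [ 0.5569 -0.0655  0.1431] yaw_y -6.75 z [ 0.001 -0.    -1.   ] F [-0.3  0.8 -0.2] T [-0.    0.03 -0.02] w 0.0452 q [-0.24  0.17  1.84  0.    1.13 -0.12]
off mm [ 0.3 -0.6 11.1]
```

{"fn": "drive_tool", "kwargs": {"plan": [{"offset": [0, -0.5, 4], "delta_rot": [0, 0, 0], "grip": 0.47}, {"offset": [0, -0.5, 8], "delta_rot": [0, 0, 0], "grip": 0.47}, {"offset": [0, -0.5, 11], "delta_rot": [0, 0, 0], "grip": 0.47}, {"offset": [0, -0.5, 11], "delta_rot": [0, 0, 0], "grip": 0.47}, {"offset": [0, -0.5, 11], "delta_rot": [0, 0, 0.5], "grip": 0.47}, {"offset": [0, -0.5, 11], "delta_rot": [0, 0, 1], "grip": 0.47}, {"offset": [0, -0.5, 11], "delta_rot": [0, 0, 1.4], "grip": 0.47}, {"offset": [0, -0.5, 11], "delta_rot": [0, 0, 1.7], "grip": 0.47}, {"offset": [0, -0.5, 11], "delta_rot": [0, 0, 1.9], "grip": 0.47}, {"offset": [0, -0.5, 11], "delta_rot": [0, 0, 2], "grip": 0.47}]}}

```text
time_s: 11.48
tool_pos: [0.5573, -0.0651, 0.1344]
tool_rot: [0.811, 0.585, 0.001, 0.002]
contact_force: [-0.0, 2.7, 5.8]
gripper_width: 0.0452
grasp_force: 31.3
```

```bash
python3 -c "
from h import *
st([.5563,-.0651,.132])"
```

```text
t 11.4833 p [ 0.5573 -0.0651  0.1344] yaw_y -18.43 z [ 0.003 -0.001 -1.   ] F [-0.   2.7  5.8] T [0.53 0.12 2.11] w 0.0452 q [-0.24  0.18  1.85 -0.    1.11  0.08]
off mm [-0.3 -0.9  2.4]
```

{"fn": "drive_tool", "kwargs": {"plan": [{"offset": [0, 0, -1], "delta_rot": [0, 0, -0.1], "grip": 0.47}, {"offset": [0, 0, -2], "delta_rot": [0, 0, -0.2], "grip": 0.47}, {"offset": [0, 0, -4], "delta_rot": [0, 0, -0.3], "grip": 0.47}, {"offset": [0, 0, -7], "delta_rot": [0, 0, -0.4], "grip": 0.47}, {"offset": [0, 0, -9], "delta_rot": [0, 0, -0.8], "grip": 0.47}, {"offset": [0, 0, -11], "delta_rot": [0, 0, -1], "grip": 0.47}, {"offset": [0, 0, -15], "delta_rot": [0, 0, -1.2], "grip": 0.47}, {"offset": [0, 0, -25], "delta_rot": [0, 0, -1.2], "grip": 0.47}, {"offset": [0, 0, -40], "delta_rot": [0, 0, -1.2], "grip": 0.47}, {"offset": [0, 0, -60], "delta_rot": [0, 0, -1.2], "grip": 0.47}]}}

```text
time_s: 12.32
tool_pos: [0.5544, -0.0654, 0.1918]
tool_rot: [0.775, 0.632, -0.001, -0.001]
contact_force: [0.8, 0.2, -0.3]
gripper_width: 0.0452
grasp_force: 0.0
```

{"fn": "drive_tool", "kwargs": {"plan": [{"offset": [0, 0, -20], "delta_rot": [0, 0, 0], "grip": 0.47}, {"offset": [0, 0, -40], "delta_rot": [0, 0, 0], "grip": 0.47}, {"offset": [30, 0, -60], "delta_rot": [0, 0, 0], "grip": 0.47}, {"offset": [65, 0, -70], "delta_rot": [0, 0, 0], "grip": 0.47}, {"offset": [100, 0, -80], "delta_rot": [0, 0, 0], "grip": 0.47}, {"offset": [135, 0, -80], "delta_rot": [0, 0, 0], "grip": 0.47}, {"offset": [170, 0, -80], "delta_rot": [0, 0, 0], "grip": 0.47}, {"offset": [205, 0, -80], "delta_rot": [0, 0, 0], "grip": 0.47}, {"offset": [240, 0, -80], "delta_rot": [0, 0, 0], "grip": 0.47}, {"offset": [260, 0, -80], "delta_rot": [0, 0, 0], "grip": 0.47}]}}

```text
time_s: 13.15
tool_pos: [0.608, 0.1927, 0.2733]
tool_rot: [0.774, 0.633, 0.001, -0.0]
contact_force: [0.3, -0.4, 0.1]
gripper_width: 0.0452
grasp_force: 0.0
```

```bash
python3 - <<'E'
from h import *
st();b=lid('scene9');a=shot('top','top9')
cv2.imwrite('pics/c7.png',cv2.resize(cv2.hconcat([a['frame'][120:240,260:380],b['frame'][150:270,250:370]])[:,:,::-1],None,fx=3.3,fy=3.3,interpolation=cv2.INTER_CUBIC))
for n in('top9','scene9'):
    d=np.load(n+'.npz');P=world(d);hsv=cv2.cvtColor(d['frame'],cv2.COLOR_RGB2HSV).astype(int);H,S,V=hsv[...,0],hsv[...,1],hsv[...,2]
    r=np.hypot(P[...,0]-.5563,P[...,1]+.0651);z=P[...,2]>.1
    red=z&(r<.058)&((H<8)|(H>172))&(S>150)&(V>90)
    Q=P[z&(r<.042)&((V<70)|red)][:,:2];vt=np.linalg.svd(Q-Q.mean(0))[2][0]
    print(n,'red',P[red].mean(0).round(4),red.sum(),'slot',Q.mean(0).round(4),np.degrees(np.arctan2(*(vt[::-1]*np.sign(vt[0])))).round(1))
E
```

```text
t 13.15 p [0.608  0.1927 0.2733] yaw_y -11.5 z [ 0.001  0.002 -1.   ] F [ 0.3 -0.4  0.1] T [-0.    0.02 -0.03] w 0.0452 q [0.2  0.21 1.54 0.   1.39 0.4 ]
lid slope [-0.013  0.002] z at x=.65 0.1336 2168
top9 red [ 0.5197 -0.0624  0.1441] 63 slot [ 0.5567 -0.064 ] -2.5
scene9 red [ 0.5233 -0.0631  0.144 ] 56 slot [ 0.5557 -0.0639] -3.9
```

View pics/c7.png

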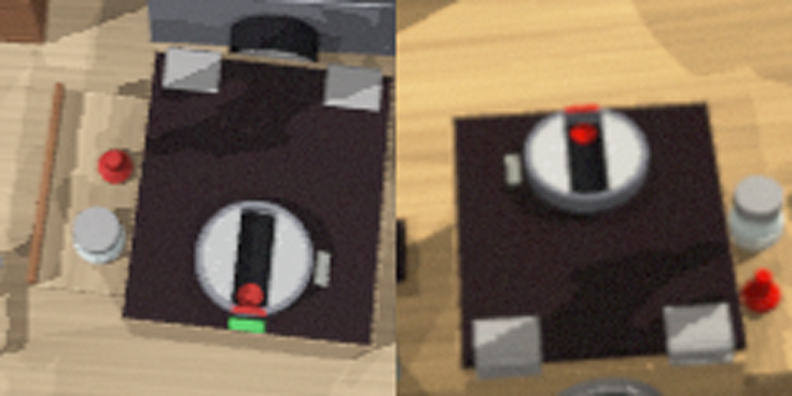

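The red end now points at the green mark. The slot axis reads -2.5° and -3.9° in the two views, against the box yaw of -3.1°, and the lid slope is about 0.013. The jar and the red foot are where they were and the robot is clear, so I'm handing in.

```bash
python3 -c "
from h import *
print(workorder.job_done())"
```

```text
the job is handed in; nothing more can be done
None
```

The lid is locked down with the dial's red end at the green mark and the robot clear; the first try left the dial about 5° short, so I pressed and turned it to the stop again, then handed in at about 13 s.

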